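Turn the lazy Susan to its coaster and serve the mug on it

ROBOT

A 6-joint arm with a two-finger parallel gripper is mounted at the origin on a cart in front of the work surface, level with it; the furniture and walls round the work are solid. World frame = base frame: x ahead of the robot, y to its left, z up, the work surface at z = 0. Lengths are in m, angles in rad, forces in N, time in s.
With the tool pointing down it reaches from about 0.275 to 0.85 m from the base axis. Payload 19 kg.
Tool frame: the origin (TCP) lies midway between the tips of the shut fingers; the grasp point (between the pads) lies 19 mm behind it; z points along the fingers, y is the line along which they close (so a half turn about z gives the same grasp; the last joint's range is limited). The gripper opens to 85 mm and grips with 20 to 120 N. Pads are 22 mm wide; open, the fingers measure 114 mm over their backs; the gripper's body (76 mm by 85 mm) begins 54 mm behind the grasp point. The pads swing forward as they close: fully open they stand 13 mm farther back than shut.
Start: joints at [1.047, 0.15, 1.437, -0, 1.554, -0.134], TCP at [0.219, 0.532, 0.231] pointing down, gripper open.
Joint ranges: [-2.8, 2.8], [-0.68, 2.1], [0.12, 2.68], [-1.39, 4.53], [0.16, 2.79], [-2.81, 2.81]. Speed limits (rad/s): [1.89, 1.89, 2.22, 3.01, 3.01, 3.01].

INTERFACE

Orientations are given as [roll, pitch, yaw] about the fixed x, y, z axes, in that order (R = Rz(yaw) Ry(pitch) Rx(roll)).
In Python, from workcell import status, eyes, arm gives the robot as it stands. The module is installed in compiled form; this text tells all that it offers.
- The arm moves only by the shell command python3 -m creep 'ROWS' [FORCE]. ROWS is text: rows parted by semicolons, each of 7 numbers parted by spaces: the turn, a rotation vector about the tool's x, y, z in rad, then the shift along the tool's x, y, z in mm, then the finger opening in mm, from 0 to 85.4. In form: ax ay az tx ty tz jaw; .... A call has 1 to 12 rows; each row shifts and turns the commanded pose from where the row before left it, along the tool's axes as they then stand; what a row does not reach is not made up. A row lasts 1/10 s, in which the tool goes at most 50 mm and 8.59 degrees, less where a joint would pass 70% of its speed; a pose out of reach is approached as far as the arm can. A call is refused whole if a number of a shift passes 50 or a number of a turn 0.15, either way. A call with a gripper value outside its range is refused whole. The fingers move at their own pace and stop on an object; FORCE is the grip in N (left out, the last holds). Time passes only in rows, so rows that do not move let the fingers close. It gives the time, the measured TCP pose, the force, the opening and the grip force at its end, in the units of the state.
- status.observe(): the state, without advancing time (a new reading comes with each control period).
- eyes.grab_frame(name): name is "scene" or "top"; returns a dict with "frame" (400x640x3 uint8, red, green, blue), "depth" (400x640 float32, m along the optical axis (not along the pixel's ray), 0 where there is no reading), "vertical_fov" (degrees; the focal length in pixels is half the picture's height over the tangent of half this angle, whatever the lens; pixels are square), "cx", "cy" (the principal point, pixels), "distortion" ([k1, k2, p1, p2, k3] as OpenCV has them; the pictures are not rectified), "cam_to_world" (4x4, takes a point from camera to world coordinates). Camera axes: x right, y down, z forward; pixel columns grow to the right and rows downward; lengths in m; the calibration is good to about 2 mm. A picture is of the moment at which its call begins.
- arm.sign_off(): hands the job in; it is judged then, once.
The state is a dict: "clock": time; "joint_pos": joint angles; "joint_vel": joint speeds; "joint_efforts": joint torques, N m; "tool_pos": TCP position; "orientation": TCP orientation; "wrist_force": force on the tool from outside, world axes, zero at the start; "moment": the same for the moment, N m; "finger_gap": finger opening in m; "finger_force": force on a finger pad.
Only numpy, scipy, OpenCV 4.12 (cv2) and the standard library are available. Lean on these libraries where they do the work, as an engineer would, in place of code of your own. Each camera call takes 0.05 s, during which the arm holds its last target. There are 200 camera calls.

TASK

The round stone coaster lies on one of the places of the lazy Susan. Turn the tray until the coaster is at the front by the steel pointer and the tray has clicked in there, leaving coaster and jars standing where they are on the tray; then set the mug gently upright on the middle of the coaster, with its handle pointing straight outward over the pointer.

Things in the scene. Friction and masses are not known exactly. Their poses are not given: they have to be found in the camera images.
- lazy_base: Fixed base of the lazy Susan on the worktop; origin on the worktop under the tray's axle, z up, -x points to the FRONT. An upright steel pointer (12 mm square, its top 31 mm above the worktop) stands 163 mm from the axle on the front (-x) side, just outside the tray's edge.
- tray (a joint): Angle (rad) of the round wooden tray about the upright axle, growing counter-clockwise seen from above; no stops. Starts near 0. A sprung roller makes it click every 72 degrees, at whole multiples of 1.257 rad; let go anywhere within about 30 degrees of a click it rolls into it by itself. Turning it over the hump between two clicks takes about 0.15 N m. Jerks topple jars.
- bar (a point): Centre of the tray's grip: an upright wooden bar 62 mm long, 18 mm thick, 36 mm tall (underside 156 mm, top 192 mm above the worktop) on a thin post over the axle, standing above the jars. Turns with the tray: the point's x axis is the long direction of the bar. Can be pinched from above across its 18 mm.
- front (a point): The place at the front (fixed, does not turn): 105 mm from the axle on the base's -x side, at the height of the tray's top. Its axes are those of the base: -x points outward to the pointer.
- axle (a point): Point on the tray's axle at the height of the tray's top, 40 mm above the worktop. The tray has a radius of 150 mm and five round places (flush 100 mm discs of darker wood) 105 mm from the axle, 72 degrees apart; at each click one of them lies at the front.
- place0 (a point): Centre of one of the tray's five places, on the tray's top; turns with the tray. At joint 0 it lies at the front. It is empty at the start.
- place1 (a point): Centre of the tray's place 72 degrees counter-clockwise (seen from above) from place0.
- place2 (a point): Centre of the tray's place 144 degrees counter-clockwise from place0.
- place3 (a point): Centre of the tray's place 216 degrees counter-clockwise from place0.
- place4 (a point): Centre of the tray's place 288 degrees counter-clockwise from place0.
- coaster: Loose round coaster of pale stone, 92 mm across, 8 mm thick, lying on one of the four places that are not at the front; origin at the centre of its underside.
- jar_a: Honey jar with a yellow lid, 68 mm across, 97 mm tall, standing on the tray; origin at the centre of its underside. Leave it standing.
- jar_b: Another honey jar, 69 mm across, 95 mm tall, standing on the tray; origin at the centre of its underside. Leave it standing.
- spice: Low clear jar with a pale lid, 49 mm across, 56 mm tall, standing on the tray; origin at the centre of its underside. Leave it standing.
- mug: Small white china mug, 50 mm tall, 0.1 to 0.16 kg, upright on the cooker's flat top (1 mm above the worktop) left of the lazy Susan. Origin on its underside, midway between the handle's outer edge and the far wall. The round body (62 mm across, foot 44 mm) is centred 14 mm from the origin towards +y; the handle points to -y, its outer edge 44 mm from the origin.
- mug_foot (a point): Centre of the mug's foot, on its underside; same axes as the mug.
- mug_handle (a point): Middle of the mug's handle, 51 mm from the mug's centre line, 31 mm above its underside. The handle is solid, 14 mm thick along the mug's x, reaches from 15 to 48 mm above the underside, and sticks out 20 mm from the body; it can be pinched from above along the mug's x.
Things that resemble listed ones, but are neither listed nor needed, are in the scene too. What is shaped like the mug but green is not meant.

How it is judged:
By the outcome, as a careful person would: the job done as asked, in the order asked, and still so for the second after the job is handed in, with the robot touching nothing.
It also fails if it takes over 61 s, if anything falls off the work surface, if the arm or the gripper's body presses on something with over 40 N, if the wrist force passes 120 N, or if a joint passes its speed limit or range.

## Working session

There is one attempt and no reset: what is moved stays moved. The work goes in short steps, Python scripts to look and compute and a shell command to move; the robot and the scene stay as the last step left them, time stands still between calls to the robot, and variables do not carry over. Pictures are saved under pics/ and viewed, at most 10 in all, crops included, and the job is handed in when it is done.

```bash
mkdir -p pics; cat > h.py <<'E'
import numpy as np,cv2
from workcell import status,eyes,arm
def grab(n):
    g=eyes.grab_frame(n); f=200/np.tan(np.radians(g['vertical_fov'])/2)
    g['K']=np.array([[f,0,g['cx']],[0,f,g['cy']],[0,0,1]]); return g
def ray(g,px):
    u=cv2.undistortPoints(np.array(px,float).reshape(-1,1,2),g['K'],np.array(g['distortion'])).reshape(-1,2)
    T=np.array(g['cam_to_world']); return T[:3,3],np.c_[u,np.ones(len(u))]@T[:3,:3].T
def plane(g,px,z):
    o,d=ray(g,px); return o+d*((z-o[2])/d[:,2])[:,None]
def cloud(g):
    v,u=np.mgrid[:400,:640]; o,d=ray(g,np.c_[u.ravel(),v.ravel()])
    return (o+d*g['depth'].reshape(-1,1)).reshape(400,640,3)
E
python3 - <<'E'
from h import *
for n in('top','scene'):
    g=grab(n); cv2.imwrite(f'pics/{n}0.png',g['frame'][...,::-1]); print(n,np.round(g['cam_to_world'],3).tolist(),g['distortion'])
print(status.observe())
E
```

```text
top [[0.0, -0.986, 0.168, 0.378], [-1.0, -0.0, -0.001, 0.35], [0.001, -0.168, -0.986, 1.225], [0.0, 0.0, 0.0, 1.0]] [8.52364214e-05 0.00000000e+00 0.00000000e+00 0.00000000e+00
 0.00000000e+00]
scene [[-0.619, -0.45, 0.643, -0.409], [-0.785, 0.331, -0.524, 1.111], [0.023, -0.829, -0.558, 0.939], [0.0, 0.0, 0.0, 1.0]] [-0.09247847  0.          0.          0.          0.        ]
{'clock': 0.1, 'joint_pos': array([ 1.04700828e+00,  1.50905758e-01,  1.43796065e+00, -1.11832003e-05,
        1.55380737e+00, -1.33988167e-01]), 'joint_vel': array([-0.00037979, -0.00115801, -0.00220785,  0.00035307, -0.00048651,
       -0.00125096]), 'joint_efforts': array([ 6.49211754e-03, -7.14374828e+01, -5.71798718e+01,  3.47623647e-06,
        7.10245149e-03, -5.65368714e-05]), 'tool_pos': array([0.21840206, 0.53166062, 0.2307562 ]), 'orientation': array([-3.14051972e+00, -1.33343748e-04,  2.75179290e+00]), 'wrist_force': array([-0.45937227, -0.38693215, -0.20685064]), 'moment': array([-0.07193604, -0.02736415,  0.01319399]), 'finger_force': 0.0, 'finger_gap': 0.08560017839733455}
```

View pics/top0.png

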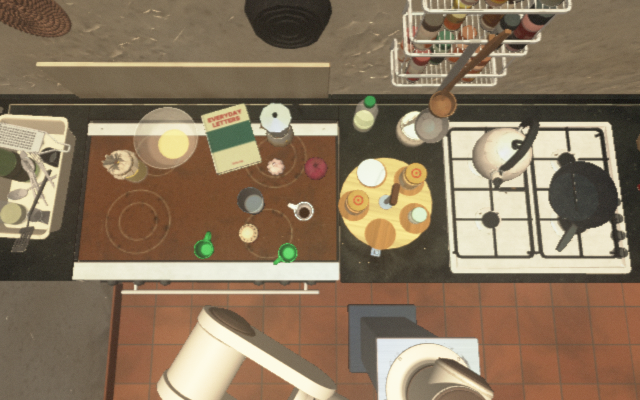

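View pics/scene0.png

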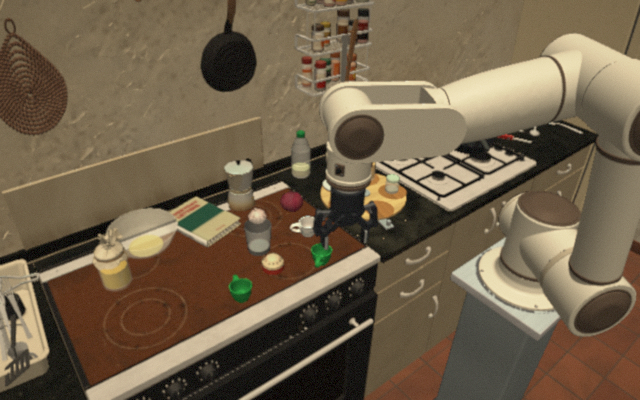

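```bash
python3 - <<'E'
from h import *
g=grab('top'); print(g['K'].tolist())
c=g['frame'][150:270,270:440,::-1]; cv2.imwrite('pics/crop0.png',cv2.resize(c,None,fx=4.7,fy=4.7,interpolation=cv2.INTER_CUBIC))
P=cloud(g)
im=g['frame']; hsv=cv2.cvtColor(im,cv2.COLOR_RGB2HSV)
def blobs(m,name,z,amin=30):
    n,l,s,ce=cv2.connectedComponentsWithStats(m.astype(np.uint8))
    for i in range(1,n):
        if s[i,4]>amin:
            print(name,s[i].tolist(),ce[i].round(1),'plane',plane(g,[ce[i]],z)[0].round(4),'depthmean',P[l==i].mean(0).round(4), 'z med',np.median(P[l==i][:,2]).round(4))
roi=np.zeros((400,640),bool); roi[150:265,285:440]=1
blobs(roi&(hsv[...,1]<60)&(hsv[...,2]>150),'white',0.048)
# tray: height 0.036..0.044 cloud
m=roi&(abs(P[...,2]-.04)<.006); q=P[m][:,:2]; 
blobs(m,'traypts',.04,100)
cs=[c for c in cv2.findContours((roi&(P[...,2]>.03)&(P[...,2]<.2)).astype(np.uint8),0,1)[0] if cv2.contourArea(c)>1000]
m=roi&(P[...,2]>.15)&(P[...,2]<.21); blobs(m,'bar',.192,5)
m=roi&(P[...,2]>.012)&(P[...,2]<.035)&(P[...,0]<.42); blobs(m,'pointer?',.031,5)
E
```

```text
[[371.41005759466253, 0.0, 315.7458606229708], [0.0, 371.41005759466253, 201.58057383711494], [0.0, 0.0, 1.0]]
white [357, 159, 28, 27, 608] [370.5 172.1] plane [0.6759 0.1703 0.048 ] depthmean [0.6748 0.1711 0.0527] z med 0.049
white [379, 195, 13, 14, 107] [383.9 202.1] plane [0.5768 0.1296 0.048 ] depthmean [0.5748 0.1318 0.0593] z med 0.0473
white [288, 202, 26, 19, 201] [301.5 209. ] plane [0.5545 0.3941 0.048 ] depthmean [0.5542 0.3939 0.0494] z med 0.0443
white [409, 207, 18, 16, 209] [417.5 214.9] plane [0.5353 0.0234 0.048 ] depthmean [0.5291 0.0363 0.0943] z med 0.0964
white [371, 248, 9, 9, 59] [375. 252.] plane [0.4178 0.1623 0.048 ] depthmean [0.4188 0.1576 0.0181] z med 0.0144
white [285, 262, 55, 3, 159] [312.6 263. ] plane [0.3837 0.3583 0.048 ] depthmean [0.3839 0.3583 0.0082] z med 0.0015
traypts [338, 158, 94, 93, 4519] [385.5 209.2] plane [0.5551 0.1237 0.04  ] depthmean [0.5557 0.1238 0.041 ] z med 0.0411
bar [389, 183, 11, 23, 174] [394.  193.9] plane [0.5762 0.1273 0.192 ] depthmean [0.5769 0.1265 0.1883] z med 0.1913
pointer? [285, 252, 11, 9, 79] [289.4 255.7] plane [0.4068 0.4323 0.031 ] depthmean [0.4072 0.4332 0.0178] z med 0.016
pointer? [370, 252, 10, 5, 28] [375.3 253.4] plane [0.4142 0.1588 0.031 ] depthmean [0.4145 0.1568 0.0186] z med 0.0154
```

View pics/crop0.png

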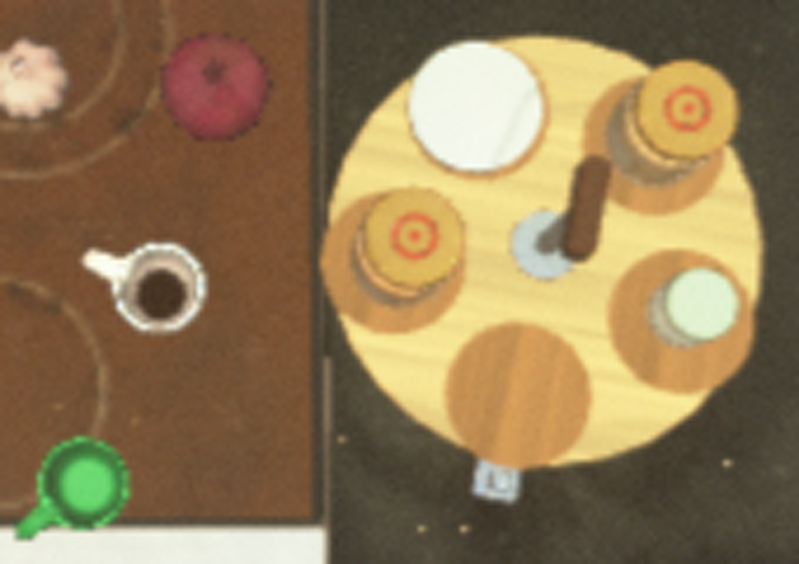

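The white mug at top (303,211) is the one meant; the same shapes at (203,246) and (288,253) are green, so they are ruled out. The coaster is the only pale disc on the tray, at (371,173) (crop 476,105), back left, so it is place3. The tray has to go +144° (counter-clockwise). Next I'll refine the poses.

```bash
python3 - <<'E'
from h import *
g=grab('top'); P=cloud(g); im=g['frame']; hsv=cv2.cvtColor(im,cv2.COLOR_RGB2HSV)
v,u=np.mgrid[:400,:640]
roi=(v>150)&(v<270)&(u>330)&(u<440)
def pca(q):
    c=q.mean(0); w,V=np.linalg.eigh(np.cov((q-c).T)); return c.round(4),np.degrees(np.arctan2(V[1,1],V[0,1])).round(1),np.sqrt(w).round(4)
m=roi&(P[...,2]>.185)&(P[...,2]<.2); px=np.c_[u[m],v[m]]; q=plane(g,px,.192)[:,:2]
r=cv2.minAreaRect(q.astype(np.float32)*1000); print('bar rect mm',r,'pca',pca(q))
# tray circle from outline of tray rim pixels (z~.04)
m=(roi&(abs(P[...,2]-.04)<.008)).astype(np.uint8)
c=max(cv2.findContours(m,0,1)[0],key=cv2.contourArea)
h=cv2.convexHull(c)[:,0]; q=plane(g,h,.04)[:,:2]; 
A=np.c_[2*q,np.ones(len(q))]; s=np.linalg.lstsq(A,(q**2).sum(1),rcond=None)[0]; print('tray',s[:2].round(4),np.sqrt(s[2]+s[:2]@s[:2]).round(4))
# coaster
m=((u>350)&(u<390)&(v>155)&(v<190)&(hsv[...,1]<60)&(hsv[...,2]>150)); q=plane(g,np.c_[u[m],v[m]],.048)[:,:2]; print('coaster',q.mean(0).round(4))
# pointer top
m=(u>365)&(u<385)&(v>244)&(v<258)&(hsv[...,1]<60)&(hsv[...,2]>120)
print('ptr px',u[m].min(),u[m].max(),v[m].min(),v[m].max())
# empty place: darker wood
m=(u>355)&(u<405)&(v>212)&(v<252)&(abs(P[...,2]-.04)<.006)
hh=hsv[m]; print('place hsv',hsv[233,380],hsv[240,350+8],hsv[225,402])
m&=(hsv[...,2]<215)&(hsv[...,0]<17); q=plane(g,np.c_[u[m],v[m]],.04)[:,:2]
mm=m.astype(np.uint8); n,l,st,ce=cv2.connectedComponentsWithStats(mm); i=1+np.argmax(st[1:,4]); print('place0',st[i],plane(g,[ce[i]],.04).round(4))
# mug
R=(u>280)&(u<320)&(v>195)&(v<225)
for z0,z1 in((.012,.06),(.03,.06)):
    m=R&(P[...,2]>z0)&(P[...,2]<z1); print('mugpts',m.sum(),P[m].mean(0).round(4),P[m].min(0).round(3),P[m].max(0).round(3))
m=R&(hsv[...,1]<70)&(hsv[...,2]>110)
c=max(cv2.findContours(m.astype(np.uint8),0,1)[0],key=cv2.contourArea)[:,0]
q=plane(g,c,.05)[:,:2]*1000
q=q[np.argsort(q[:,1])]; print('mug contour at z=.05',q.round(0).astype(int).tolist())
E
```

```text
bar rect mm ((578.2022705078125, 125.2458724975586), (18.498600006103516, 62.02885055541992), 78.64509582519531) pca (array([0.5785, 0.125 ]), np.float64(167.7), array([0.0053, 0.0176]))
tray [0.5774 0.1245] 0.15
coaster [0.6761 0.1702]
ptr px 371 380 248 256
place hsv [ 16 148 213] [ 20 101  98] [ 17 142 206]
place0 [366 220  29  30 519] [[0.4727 0.1444 0.04  ]]
mugpts 313 [0.5532 0.3938 0.0315] [0.519 0.36  0.012] [0.577 0.441 0.057]
mugpts 148 [0.5556 0.3984 0.0464] [0.519 0.36  0.03 ] [0.577 0.441 0.057]
mug contour at z=.05 [[541, 357], [544, 357], [548, 357], [551, 357], [554, 357], [557, 357], [535, 361], [538, 361], [561, 361], [564, 361], [528, 364], [532, 364], [567, 364], [525, 367], [570, 367], [525, 370], [574, 370], [522, 373], [577, 373], [522, 376], [577, 377], [519, 380], [577, 380], [519, 383], [580, 383], [522, 386], [577, 386], [522, 389], [577, 389], [519, 392], [580, 393], [519, 395], [577, 396], [519, 399], [577, 399], [522, 402], [577, 402], [522, 405], [574, 405], [525, 408], [570, 409], [528, 411], [567, 412], [532, 415], [535, 415], [538, 415], [567, 415], [541, 418], [544, 418], [548, 418], [551, 418], [567, 418], [554, 421], [570, 421], [557, 425], [570, 425], [557, 428], [570, 428], [561, 431], [574, 431], [561, 434], [574, 434], [564, 437], [567, 437], [570, 437]]
```

```bash
python3 -m creep '0 0 0 -10 -4.9 0 85; 0 0 0 -20 -9.8 0 85; 0 0 0 -30 -14.7 0 85; 0 0 0 -42 -20.6 0 85; 0 0 0 -42 -20.6 0 85; 0 0 0 -42 -20.6 0 85; 0 0 0 -42 -20.6 0 85; 0 0 0 -42 -20.6 0 85; 0 0 0 -42 -20.6 0 85; 0 0 0 -42 -20.6 0 85; 0 0 0 -42 -20.6 0 85; 0 0 0 -42 -20.6 0 85' 80
python3 -m creep '0 0 0.05 -30 -14.7 0 85; 0 0 0.1 -20 -12 0 85; 0 0 0.14 0 0 0 85; 0 0 0.14 0 0 0 85; 0 0 0.14 0 0 0 85; 0 0 0.14 0 0 0 85; 0 0 0.14 0 0 0 85; 0 0 0.14 0 0 0 85; 0 0 0.14 0 0 0 85; 0 0 0.14 0 0 0 85; 0 0 0.14 0 0 0 85; 0 0 0.14 0 0 0 85'
```

```text
clock: 1.4
tool_pos: [0.5429, 0.1642, 0.2314]
orientation: [-3.142, 0.0, 2.751]
wrist_force: [0.5, 1.5, 0.5]
finger_gap: 0.0853
finger_force: 0.0
clock: 2.6
tool_pos: [0.577, 0.1216, 0.2313]
orientation: [-3.142, 0.0, 1.196]
wrist_force: [-0.3, -0.5, -0.4]
finger_gap: 0.0848
finger_force: 0.0
```

```bash
python3 -m creep '0 0 0.14 0 0 0 85; 0 0 0.14 0 0 0 85; 0 0 0.14 0 0 0 85; 0 0 0.14 0 0 0 85; 0 0 0.14 0 0 0 85; 0 0 0.14 0 0 0 85; 0 0 0.14 0 0 0 85; 0 0 0.14 0 0 0 85; 0 0 0.14 0 0 0 85; 0 0 0.14 0 0 0 50; 0 0 0 0 0 0 50; 0 0 0 0 0 0 50'
python3 - <<'E'
from h import *
s=status.observe(); print(s['joint_pos'],s['tool_pos'],s['orientation'])
y=s['orientation'][2]; d=(np.array([.578,.125])-s['tool_pos'][:2])*1000
print('tool shift',d@[np.cos(y),np.sin(y)],d@[np.sin(y),-np.cos(y)])
E
```

```text
clock: 3.8
tool_pos: [0.5771, 0.1219, 0.2313]
orientation: [3.141, 0.0, -0.194]
wrist_force: [-0.1, 0.2, -0.2]
finger_gap: 0.0502
finger_force: 0.0
[ 7.76382007e-02  1.81489178e-01  1.40149483e+00 -1.72950036e-04
  1.55874110e+00  1.84250858e+00] [0.57708247 0.12186999 0.23127029] [ 3.14139051e+00  8.11846362e-05 -1.94071966e-01]
tool shift 0.2966651788064888 -3.2482038267975124
```

```bash
python3 -m creep '0 0 0.01 0 -3.2 15 50; 0 0 0 0 0 25 50; 0 0 0 0 0 22 50; 0 0 0 0 0 11 50; 0 0 0 0 0 0 30; 0 0 0 0 0 0 20; 0 0 0 0 0 0 10; 0 0 0 0 0 0 0; 0 0 0 0 0 0 0' 80
```

```text
clock: 4.7
tool_pos: [0.578, 0.1251, 0.1593]
orientation: [3.141, -0.001, -0.208]
wrist_force: [-2.1, -4.1, 1.0]
finger_gap: 0.0169
finger_force: 79.3
```

```bash
python3 -m creep '0 0 -0.005 0 0 0 0; 0 0 -0.01 0 0 0 0; 0 0 -0.02 0 0 0 0; 0 0 -0.03 0 0 0 0; 0 0 -0.04 0 0 0 0; 0 0 -0.045 0 0 0 0; 0 0 -0.05 0 0 0 0; 0 0 -0.05 0 0 0 0; 0 0 -0.05 0 0 0 0; 0 0 -0.05 0 0 0 0; 0 0 -0.05 0 0 0 0; 0 0 -0.05 0 0 0 0'
python3 -m creep '0 0 -0.05 0 0 0 0; 0 0 -0.05 0 0 0 0; 0 0 -0.05 0 0 0 0; 0 0 -0.05 0 0 0 0; 0 0 -0.05 0 0 0 0; 0 0 -0.05 0 0 0 0; 0 0 -0.05 0 0 0 0; 0 0 -0.05 0 0 0 0; 0 0 -0.05 0 0 0 0; 0 0 -0.05 0 0 0 0; 0 0 -0.05 0 0 0 0; 0 0 -0.05 0 0 0 0'
```

```text
clock: 5.9
tool_pos: [0.578, 0.1253, 0.1593]
orientation: [3.141, -0.001, 0.244]
wrist_force: [-3.1, -4.1, 2.3]
finger_gap: 0.0169
finger_force: 79.5
clock: 7.1
tool_pos: [0.5779, 0.1256, 0.1592]
orientation: [3.141, -0.001, 0.844]
wrist_force: [-3.4, -1.8, 2.3]
finger_gap: 0.0167
finger_force: 79.6
```

```bash
python3 - <<'E'
from h import *
g=grab('top'); c=g['frame'][140:270,320:460,::-1]; cv2.imwrite('pics/turn.png',cv2.resize(c,None,fx=3,fy=3)); s=status.observe();print(s['moment'],s['wrist_force'],s['finger_gap'])
E
```

```text
[-0.11336828  0.84822454  0.74827192] [-4.39531813 -1.76275787  5.08837958] 0.01698914249766723
```

View pics/turn.png

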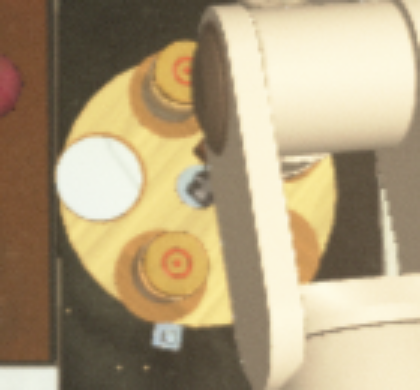

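The turned view shows the coaster now at the left (crop 98,178) and the visible jars still upright on their places, so the tray is following. I'll keep turning.

```bash
python3 -m creep '0 0 -0.05 0 0 0 0; 0 0 -0.05 0 0 0 0; 0 0 -0.05 0 0 0 0; 0 0 -0.05 0 0 0 0; 0 0 -0.05 0 0 0 0; 0 0 -0.05 0 0 0 0; 0 0 -0.05 0 0 0 0; 0 0 -0.05 0 0 0 0; 0 0 -0.05 0 0 0 0; 0 0 -0.05 0 0 0 0; 0 0 -0.05 0 0 0 0; 0 0 -0.05 0 0 0 0'
python3 -m creep '0 0 -0.05 0 0 0 0; 0 0 -0.05 0 0 0 0; 0 0 -0.05 0 0 0 0; 0 0 -0.05 0 0 0 0; 0 0 -0.05 0 0 0 0; 0 0 -0.05 0 0 0 0; 0 0 -0.05 0 0 0 0; 0 0 -0.05 0 0 0 0; 0 0 -0.05 0 0 0 0; 0 0 -0.05 0 0 0 0; 0 0 -0.05 0 0 0 0; 0 0 -0.05 0 0 0 0'
python3 -m creep '0 0 -0.05 0 0 0 0; 0 0 -0.05 0 0 0 0; 0 0 -0.045 0 0 0 0; 0 0 -0.04 0 0 0 0; 0 0 -0.03 0 0 0 0; 0 0 -0.025 0 0 0 0; 0 0 -0.015 0 0 0 0; 0 0 -0.008 0 0 0 0; 0 0 0 0 0 0 0; 0 0 0 0 0 0 0'
```

```text
clock: 8.35
tool_pos: [0.5776, 0.1257, 0.1592]
orientation: [3.141, -0.0, 1.443]
wrist_force: [-7.2, -1.2, 6.1]
finger_gap: 0.017
finger_force: 80.2
clock: 9.55
tool_pos: [0.5774, 0.1256, 0.1592]
orientation: [-3.141, -0.0, 2.043]
wrist_force: [-10.2, -1.7, 7.0]
finger_gap: 0.017
finger_force: 80.3
clock: 10.55
tool_pos: [0.5773, 0.1255, 0.1592]
orientation: [-3.141, -0.0, 2.304]
wrist_force: [-10.8, -3.5, 7.8]
finger_gap: 0.0168
finger_force: 80.4
```

```bash
python3 -m creep '0 0 0 0 0 0 25; 0 0 0 0 0 0 35; 0 0 0 0 0 0 45; 0 0 0 0 0 0 50; 0 0 0 0 0 -10 50; 0 0 0 0 0 -25 50; 0 0 0 0 0 -30 50; 0 0 0 0 0 -10 50; 0 0 0 10 8.4 0 50; 0 0 0 20 16.9 0 50; 0 0 0 30 25.3 0 50; 0 0 0 30 25.3 0 50' 60
python3 -m creep '0 0 0 30 25.3 0 50; 0 0 0 35 29.5 0 50; 0 0 0 35 29.5 0 50; 0 0 0 30 25.3 0 50; 0 0 0.091 17 14.1 0 50; 0 0 0.12 0 0 0 50; 0 0 0.14 0 0 0 50; 0 0 0.14 0 0 0 50; 0 0 0.14 0 0 0 50; 0 0 0.14 0 0 0 50; 0 0 0.14 0 0 0 50; 0 0 0.14 0 0 0 50'
python3 - <<'E'
from h import *
g=grab('top'); c=g['frame'][140:270,270:450,::-1]; cv2.imwrite('pics/after.png',cv2.resize(c,None,fx=4,fy=4,interpolation=cv2.INTER_CUBIC))
hsv=cv2.cvtColor(g['frame'],cv2.COLOR_RGB2HSV); v,u=np.mgrid[:400,:640]
m=((u>355)&(u<405)&(v>210)&(v<255)&(hsv[...,1]<60)&(hsv[...,2]>150)).astype(np.uint8)
n,l,s,ce=cv2.connectedComponentsWithStats(m)
for i in range(1,n): print(s[i],plane(g,[ce[i]],.048).round(4))
s=status.observe();print(s['tool_pos'],s['orientation'],s['clock'])
E
```

```text
clock: 11.75
tool_pos: [0.5734, 0.2448, 0.2324]
orientation: [-3.141, -0.001, 2.304]
wrist_force: [1.2, -0.3, -0.1]
finger_gap: 0.0498
finger_force: 0.0
clock: 12.95
tool_pos: [0.5666, 0.4358, 0.232]
orientation: [-3.14, 0.001, 1.248]
wrist_force: [0.3, 0.2, 0.2]
finger_gap: 0.0497
finger_force: 0.0
[367 221  28  34 704] [[0.4688 0.1446 0.048 ]]
[356 223   3   8  14] [[0.4964 0.2191 0.048 ]]
[0.5665975  0.43576338 0.23199109] [-3.14040412e+00  1.25884679e-03  1.23871384e+00] 13.0
```

View pics/after.png

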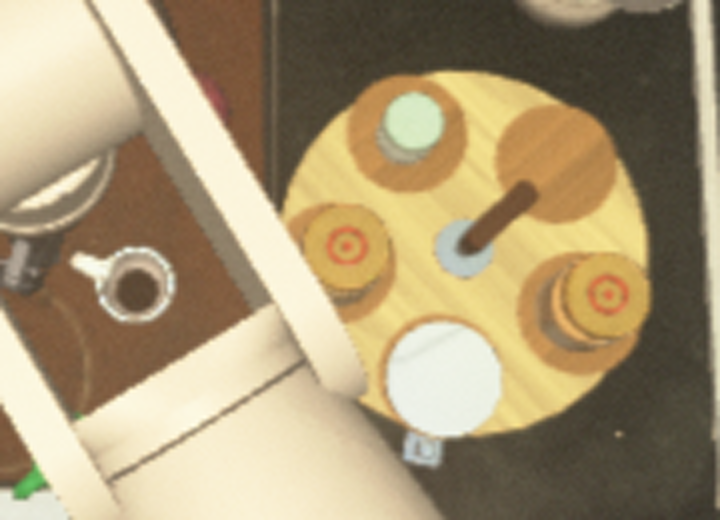

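The tray is in the right place: coaster at the front (crop 443,378) by the pointer (423,449), with all three jars standing. The mug is at crop (135,285), handle up-left (85,263), unchanged. Now down to the handle.

```bash
python3 - <<'E'
from h import *
g=grab('top');hsv=cv2.cvtColor(g['frame'],cv2.COLOR_RGB2HSV); v,u=np.mgrid[:400,:640]
m=((u>364)&(u<400)&(v>210)&(v<248)&(hsv[...,1]<60)&(hsv[...,2]>150)).astype(np.uint8)
c=max(cv2.findContours(m,0,1)[0],key=cv2.contourArea)
q=plane(g,c[:,0],.048)[:,:2]; q=q[q[:,0]>.445]
A=np.c_[2*q,np.ones(len(q))]; s=np.linalg.lstsq(A,(q**2).sum(1),rcond=None)[0]; print('coaster',s[:2].round(4),np.sqrt(s[2]+s[:2]@s[:2]).round(4))
m=(u>365)&(u<392)&(v>215)&(v<245)&(m>0)
P=cloud(g); M=(u>375)&(u<410)&(v>170)&(v<210)&(P[...,2]>.185)&(P[...,2]<.2); qq=plane(g,np.c_[u[M],v[M]],.192)[:,:2]; print('bar',cv2.minAreaRect(qq.astype(np.float32)*1000))
E
python3 -m creep '0 0 0.026 0 0 15 50; 0 0 0 0 0 30 50; 0 0 0 0 0 40 50; 0 0 0 0 0 40 50; 0 0 0 0 0 35 50; 0 0 0 0 0 25 50; 0 0 0 0 0 18 50; 0 0 0 0 0 10 50; 0 0 0 0 0 5 50; 0 0 0 0 0 0 50'
```

```text
coaster [0.4733 0.1432] 0.044
bar ((578.0960083007812, 124.94733428955078), (17.729578018188477, 59.882999420166016), 41.92080307006836)
clock: 14.05
tool_pos: [0.567, 0.4351, 0.0148]
orientation: [-3.141, 0.001, 1.229]
wrist_force: [-0.0, -0.3, -0.4]
finger_gap: 0.0499
finger_force: 0.0
```

```bash
python3 -m creep '0 0 0.01 0 0 0 40; 0 0 0 0 0 0 30; 0 0 0 0 0 0 22; 0 0 0 0 0 0 16; 0 0 0 0 0 0 10; 0 0 0 0 0 0 5; 0 0 0 0 0 0 5' 60
python3 -m creep '0 0 0 0 0 -3 5; 0 0 0 0 0 -8 5; 0 0 0 0 0 -15 5; 0 0 0 0 0 -20 5; 0 0 0 0 0 -20 5; 0 0 0 0 0 -15 5; 0 0 0 0 0 -8 5; 0 0 0 0 0 0 5'
python3 - <<'E'
from h import *
g=grab('scene'); s=status.observe(); print(s['tool_pos'],s['orientation'],s['finger_gap'],s['finger_force'])
T=np.array(g['cam_to_world']); p=np.linalg.inv(T)@np.r_[s['tool_pos'],1]; px=g['K']@(p[:3]/p[2]); print(px)
x,y=int(px[0]),int(px[1]); c=g['frame'][max(0,y-70):y+70,x-80:x+80,::-1]; cv2.imwrite('pics/lift.png',cv2.resize(c,None,fx=4,fy=4,interpolation=cv2.INTER_CUBIC))
E
```

```text
clock: 14.75
tool_pos: [0.5674, 0.4352, 0.0155]
orientation: [3.141, -0.0, 1.218]
wrist_force: [1.0, 1.2, 4.1]
finger_gap: 0.0119
finger_force: 57.6
clock: 15.55
tool_pos: [0.5676, 0.4354, 0.1057]
orientation: [3.14, -0.001, 1.218]
wrist_force: [-0.1, -0.5, -1.5]
finger_gap: 0.0116
finger_force: 57.5
[0.56727471 0.4351285  0.10439271] [ 3.14142933e+00 -1.14650286e-04  1.21773437e+00] 0.012231390970692403 57.529998585609974
[292.11487164 208.86303967   1.        ]
```

View pics/lift.png

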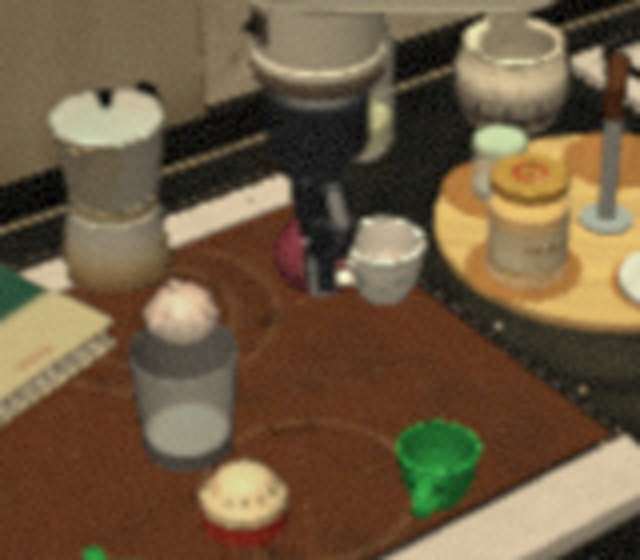

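The mug hangs from its handle at crop (385,260), upright as far as I can see. Next I'll measure its tilt and centre relative to the tool.

```bash
cat > mug.py <<'E'
from h import *
g=grab('top'); s=status.observe(); P=cloud(g); hsv=cv2.cvtColor(g['frame'],cv2.COLOR_RGB2HSV)
t=s['tool_pos']; y=s['orientation'][2]; zr=t[2]-.0148+.051
c0=t[:2]-.051*np.array([np.cos(y),np.sin(y)])
m=(np.hypot(P[...,0]-c0[0],P[...,1]-c0[1])<.034)&(abs(P[...,2]-zr)<.012)&(hsv[...,1]<90)
q=P[m]; A=np.c_[q[:,:2]-c0,np.ones(len(q))]; k=np.linalg.lstsq(A,q[:,2],rcond=None)[0]
v,u=np.nonzero(m); w=plane(g,np.c_[u,v],zr)[:,:2]; (c,r)=cv2.minEnclosingCircle(w.astype(np.float32))
print('n',len(q),'slope',k.round(3),'rim z expected',zr.round(4),'centre',np.round(c,4),'r',round(r,4),'expected',c0.round(4),'pxbox',u.min(),u.max(),v.min(),v.max(),'yaw',y,'tcp',t.round(4))
E
python3 mug.py
```

```text
n 91 slope [-0.022 -0.038  0.138] rim z expected 0.1398 centre [0.5497 0.3881] r 0.031 expected [0.5494 0.3871] pxbox 292 312 196 216 yaw 1.217765130426927 tcp [0.567  0.435  0.1036]
```

```bash
python3 -m creep '0 0 0 0 0 -10 5; 0 0 0 0 0 -20 5; 0 0 0 0 0 -25 5; 0 0 0 0 0 -25 5; 0 0 0 0 0 -16 5; 0 0 0 0 0 0 5'
python3 -m creep '0 0 0 -10 -1.2 0 5; 0 0 0 -20 -2.3 0 5; 0 0 0 -30 -3.5 0 5; 0 0 0 -30 -3.5 0 5; 0 0 0 -30 -3.5 0 5; 0 0 0 -30 -3.5 0 5; 0 0 0 -30 -3.5 0 5; 0 0 0 -30 -3.5 0 5; 0 0 0 -30 -3.5 0 5; 0 0 0 -30 -3.5 0 5; 0 0 0 -30 -3.5 0 5; 0 0 0 -13 -1.5 0 5'
python3 -m creep '0 0 -0.04 0 0 0 5; 0 0 -0.08 0 0 0 5; 0 0 -0.1 0 0 0 5; 0 0 -0.1 0 0 0 5; 0 0 -0.1 0 0 0 5; 0 0 -0.1 0 0 0 5; 0 0 -0.1 0 0 0 5; 0 0 -0.1 0 0 0 5; 0 0 -0.1 0 0 0 5; 0 0 -0.1 0 0 0 5'
python3 -m creep '0 0 -0.1 0 0 0 5; 0 0 -0.1 0 0 0 5; 0 0 -0.1 0 0 0 5; 0 0 -0.1 0 0 0 5; 0 0 -0.1 0 0 0 5; 0 0 -0.1 0 0 0 5; 0 0 -0.1 0 0 0 5; 0 0 -0.07 0 0 0 5; 0 0 -0.038 0 0 0 5; 0 0 0 0 0 0 5; 0 0 0 0 0 0 5'
python3 mug.py
```

```text
clock: 16.25
tool_pos: [0.5678, 0.4355, 0.2026]
orientation: [3.14, -0.002, 1.218]
wrist_force: [0.5, 0.0, -0.9]
finger_gap: 0.0118
finger_force: 57.5
clock: 17.45
tool_pos: [0.4228, 0.1521, 0.1988]
orientation: [-3.14, 0.001, 1.217]
wrist_force: [0.4, -0.0, -0.4]
finger_gap: 0.0118
finger_force: 57.6
clock: 18.45
tool_pos: [0.4242, 0.154, 0.199]
orientation: [-3.14, -0.001, 2.142]
wrist_force: [-0.7, -0.4, -1.1]
finger_gap: 0.0116
finger_force: 57.6
clock: 19.55
tool_pos: [0.4245, 0.154, 0.1996]
orientation: [-3.141, -0.001, 2.944]
wrist_force: [-0.0, -0.3, -0.5]
finger_gap: 0.0119
finger_force: 57.6Traceback (most recent call last):
  File "mug.py", line 7, in <module>
    v,u=np.nonzero(m); w=plane(g,np.c_[u,v],zr)[:,:2]; (c,r)=cv2.minEnclosingCircle(w.astype(np.float32))
                         ~~~~~^^^^^^^^^^^^^^^^^
  File "h.py", line 10, in plane
    o,d=ray(g,px); return o+d*((z-o[2])/d[:,2])[:,None]
        ~~~^^^^^^
  File "h.py", line 7, in ray
    u=cv2.undistortPoints(np.array(px,float).reshape(-1,1,2),g['K'],np.array(g['distortion'])).reshape(-1,2)
      ~~~~~~~~~~~~~~~~~~~^^^^^^^^^^^^^^^^^^^^^^^^^^^^^^^^^^^^^^^^^^^^^^^^^^^^^^^^^^^^^^^^^^^^^
cv2.error: OpenCV(4.12.0) /io/opencv/modules/calib3d/src/undistort.dispatch.cpp:347: error: (-215:Assertion failed) CV_IS_MAT(_src) && CV_IS_MAT(_dst) && (_src->rows == 1 || _src->cols == 1) && (_dst->rows == 1 || _dst->cols == 1) && _src->cols + _src->rows - 1 == _dst->rows + _dst->cols - 1 && (CV_MAT_TYPE(_src->type) == CV_32FC2 || CV_MAT_TYPE(_src->type) == CV_64FC2) && (CV_MAT_TYPE(_dst->type) == CV_32FC2 || CV_MAT_TYPE(_dst->type) == CV_64FC2) in function 'cvUndistortPointsInternal'
```

```bash
python3 -m creep '0 0 0 0 0 10 5; 0 0 0 0 0 20 5; 0 0 0 0 0 25 5; 0 0 0 0 0 25 5; 0 0 0 0 0 20 5; 0 0 0 0 0 12 5; 0 0 0 0 0 8 5; 0 0 0 0 0 5 5; 0 0 0 0 0 0 5; 0 0 0 0 0 0 5'
python3 - <<'E'
from h import *
g=grab('scene'); s=status.observe(); print(s['tool_pos'],s['orientation'],s['wrist_force'])
c=g['frame'][150:270,310:450,::-1]; cv2.imwrite('pics/place.png',cv2.resize(c,None,fx=5,fy=5,interpolation=cv2.INTER_CUBIC))
E
```

```text
clock: 20.6
tool_pos: [0.4252, 0.1541, 0.0759]
orientation: [3.141, 0.001, 2.946]
wrist_force: [1.1, 0.2, -0.0]
finger_gap: 0.012
finger_force: 57.6
[0.42518626 0.15413137 0.07594685] [3.14130041e+00 9.59322651e-04 2.94578520e+00] [ 0.36068371  0.96762946 -0.60677457]
```

View pics/place.png

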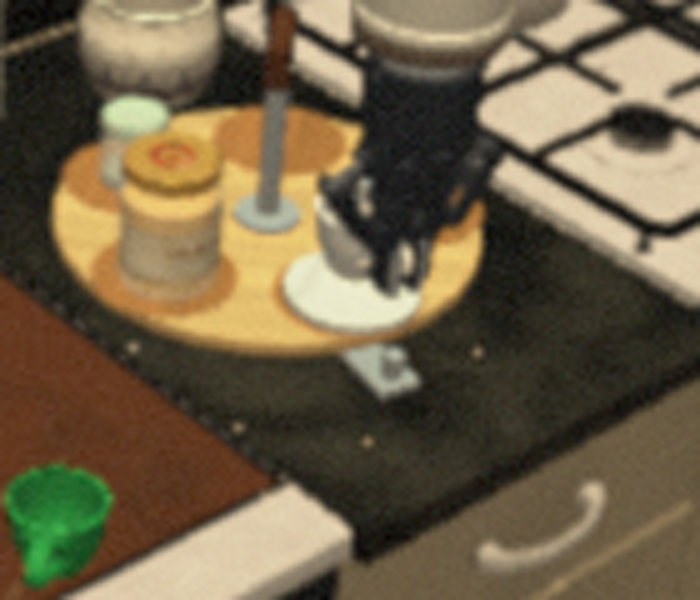

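The mug (crop 345,245) hangs about 14 mm above the coaster (350,290), with its handle side over the pointer (390,365). I'll lower it slowly.

```bash
python3 -m creep '0 0 0 0 0 4 5; 0 0 0 0 0 4 5; 0 0 0 0 0 2 5; 0 0 0 0 0 1 5; 0 0 0 0 0 1 5; 0 0 0 0 0 0 5; 0 0 0 0 0 0 5'
python3 -m creep '0 0 0 0 0 0.7 5; 0 0 0 0 0 0.7 5; 0 0 0 0 0 0 5; 0 0 0 0 0 0 5'
```

```text
clock: 21.35
tool_pos: [0.4248, 0.154, 0.0634]
orientation: [-3.142, 0.0, 2.946]
wrist_force: [-0.5, -0.5, -1.5]
finger_gap: 0.0118
finger_force: 57.6
clock: 21.75
tool_pos: [0.4248, 0.1541, 0.062]
orientation: [3.142, 0.0, 2.946]
wrist_force: [-1.6, 1.1, 2.7]
finger_gap: 0.0119
finger_force: 58.1
```

```bash
python3 -m creep '0 0 0 0 0 0.4 5; 0 0 0 0 0 0 5'
python3 - <<'E'
from h import *
print(status.observe()['wrist_force'])
E
```

```text
clock: 21.95
tool_pos: [0.4248, 0.1541, 0.0618]
orientation: [3.142, 0.0, 2.946]
wrist_force: [-4.2, -0.4, 6.9]
finger_gap: 0.012
finger_force: 58.8
[-4.17356511 -0.35473334  6.916125  ]
```

Contact is at about 7 N. I'll release slowly, then back up and away.

```bash
python3 -m creep '0 0 0 0 0 -0.3 5; 0 0 0 0 0 0 13; 0 0 0 0 0 0 16; 0 0 0 0 0 0 20; 0 0 0 0 0 0 28; 0 0 0 0 0 0 36; 0 0 0 0 0 0 40; 0 0 0 0 0 -5 40; 0 0 0 0 0 -15 40; 0 0 0 0 0 -25 40; 0 0 0 0 0 -35 40; 0 0 0 0 0 -35 40' 20
python3 -m creep '0 0 0 0 0 -30 40; 0 0 0 0 -15 -15 40; 0 0 0 0 -30 0 40; 0 0 0 0 -40 0 40; 0 0 0 0 -45 0 40; 0 0 0 0 -45 0 40; 0 0 0 0 -45 0 40; 0 0 0 0 -40 0 40; 0 0 0 0 -25 0 40; 0 0 0 0 -10 0 40; 0 0 0 0 0 0 40'
python3 - <<'E'
from h import *
g=grab('top'); a=cv2.resize(g['frame'][150:270,320:450,::-1],None,fx=3,fy=3,interpolation=cv2.INTER_CUBIC)
e=grab('scene'); b=cv2.resize(e['frame'][150:270,310:440,::-1],None,fx=3,fy=3,interpolation=cv2.INTER_CUBIC)
cv2.imwrite('pics/done.png',np.hstack([a,b]))
hsv=cv2.cvtColor(g['frame'],cv2.COLOR_RGB2HSV);P=cloud(g)
m=(np.hypot(P[...,0]-.474,P[...,1]-.144)<.036)&(P[...,2]>.088)&(P[...,2]<.11)
v,u=np.nonzero(m); w=plane(g,np.c_[u,v],.098)[:,:2]; print('mug rim',len(u),cv2.minEnclosingCircle(w.astype(np.float32)))
q=P[m]; print('slope',np.linalg.lstsq(np.c_[q[:,:2]-[.474,.144],np.ones(len(q))],q[:,2],rcond=None)[0])
E
```

```text
clock: 23.15
tool_pos: [0.4245, 0.154, 0.1783]
orientation: [-3.141, -0.0, 2.946]
wrist_force: [0.8, 1.2, 0.4]
finger_gap: 0.0395
finger_force: 0.0
clock: 24.25
tool_pos: [0.3672, -0.1359, 0.222]
orientation: [-3.141, 0.0, 2.944]
wrist_force: [0.4, -0.2, 1.2]
finger_gap: 0.04
finger_force: 0.0
mug rim 123 ((0.47117868065834045, 0.14148272573947906), 0.033785298466682434)
slope [0.0120068  0.01509353 0.09609089]
```

View pics/done.png

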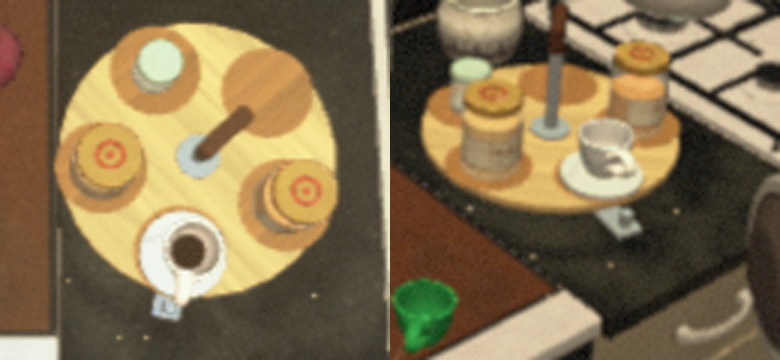

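Everything stands: the mug is upright on the coaster with its handle toward the pointer, and the jars are in place. In the top half it sits at (195,247) with the coaster around (182,253), so I'll check the centring properly.

```bash
cat > chk.py <<'E'
from h import *
def fit(q,R=None):
    for _ in range(4):
        s=np.linalg.lstsq(np.c_[2*q,np.ones(len(q))],(q**2).sum(1),rcond=None)[0]; r=np.sqrt(s[2]+s[:2]@s[:2])
        e=abs(np.hypot(*(q-s[:2]).T)-r); q=q[e<max(.0025,np.percentile(e,85))]
    return s[:2].round(4),r.round(4),len(q)
g=grab('top'); P=cloud(g); hsv=cv2.cvtColor(g['frame'],cv2.COLOR_RGB2HSV)
D=np.hypot(P[...,0]-.474,P[...,1]-.144)
def outline(m,z):
    c=max(cv2.findContours(m.astype(np.uint8),0,1)[0],key=cv2.contourArea)[:,0]; return plane(g,c,z)[:,:2]
rim=cv2.morphologyEx(((D<.075)&(P[...,2]>.085)&(P[...,2]<.11)&(hsv[...,1]<90)).astype(np.uint8),cv2.MORPH_CLOSE,np.ones((3,3)))
q=outline(rim,.098); al=(q-[.474,.144])@[-.981,.195]; print('mug',fit(q[al<.015]))
h=q[al>.036]; print('handle tip mean',h.mean(0).round(4),len(h))
v,u=np.mgrid[:400,:640]
w=((u>355)&(u<408)&(v>212)&(v<258)&(hsv[...,1]<60)&(hsv[...,2]>140)).astype(np.uint8)
q=outline(w,.048); r=np.hypot(*(q-[.474,.144]).T); ang=np.degrees(np.arctan2(*(q-[.474,.144]).T[::-1]))
k=(r>.036)&(r<.05)&(abs((ang-169+180)%360-180)>35); print('coaster',fit(q[k]))
print('coaster angles',np.sort(ang[k]).round(0)[::6])
E
python3 chk.py
```

```text
mug (array([0.4747, 0.1418]), np.float64(0.0296), 39)
handle tip mean [0.4284 0.1541] 14
coaster (array([0.4731, 0.1432]), np.float64(0.0442), 64)
coaster angles [-154. -122.  -98.  -73.  -45.  -17.    8.   36.   67.   94.  119.]
```

```bash
python3 -c "
from workcell import arm,status
print(status.observe()['clock']); print(arm.sign_off())"
```

```text
24.4
the job is handed in; nothing more can be done
None
```

The job is handed in at 24.4 s. The tray is turned 144° with the coaster clicked in at the front and the jars still standing; the mug is upright about 2 mm off the coaster's centre, handle out over the pointer to within about 4° as measured.

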